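Tip the stray ball out of the toy pot into the hammer toy's trough

ROBOT

A 7-joint arm with a two-finger parallel gripper is mounted at the origin on the work surface. World frame = base frame: x ahead of the robot, y to its left, z up, the work surface at z = 0. Lengths are in m, angles in rad, forces in N, time in s.
With the tool pointing down it reaches from about 0.4 to 0.85 m from the base axis. Payload 10.4 kg.
Tool frame: the origin (TCP) lies at the very end of the fingers, on their centre line; the grasp point (between the pads) lies 19 mm behind it; y points along the fingers, x is the direction in which the jaws open and shut, and the axes are right-handed (so a half turn about y gives the same grasp; the last joint's range is limited). The gripper opens to 87 mm and grips with 3 to 60 N. Pads are 19 mm wide; open, the fingers measure 117 mm over their backs; the gripper's body (75 mm by 190 mm) begins 51 mm behind the grasp point.
Start: joints at [-1.258, 0.332, -0.065, 1.46, 0.022, 1.35, -0.088], TCP at [0.206, 0.59, 0.223] pointing down, gripper open.
Joint ranges: [-2.6, 2.6], [-0.5, 2.12], [-1.47, 1.34], [0.16, 2.42], [-1.27, 4.41], [0.06, 2.06], [-2.6, 2.6]. Speed limits (rad/s): [2.22, 2.22, 2.79, 2.79, 3.14, 3.14, 3.14].

INTERFACE

Orientations are given as a unit quaternion [x, y, z, w].
In Python, from bench import readout, vision, r gives the robot as it stands.
- The arm moves only by the tool arm_command, never from a script. Its argument "targets" is a list that holds one entry, the list of rows, each a list of 6 numbers: the shift along the tool's x, y, z in m, then the turn, a rotation vector about the tool's x, y, z in degrees. A call has 1 to 12 rows; each row shifts and turns the commanded pose from where the row before left it, along the tool's axes as they then stand; what a row does not reach is not made up. A row lasts 1/12 s, in which the tool goes at most 41.7 mm and 7.16 degrees, less where a joint would pass 70% of its speed; a pose out of reach is approached as far as the arm can. A call is refused whole if a number of a shift passes 0.0417 or a number of a turn 7.16, either way. A call with a gripper value outside its range is refused whole. "hand" is the opening, from 0 (shut) to 1 (fully open), set as the call begins (left out, the last holds). The fingers move at their own pace and stop on an object; "grip_force" is the grip in N (left out, the last holds). Time passes only in rows, so rows that do not move let the fingers close. It gives the time, the measured TCP pose, the force and the opening at its end, in the units of the state.
- readout.read_state(): the state, without advancing time (a new reading comes with each control period).
- vision.camera(name): name is "side" or "top" or "wrist"; returns a dict with "pixels" (384x512x3 uint8, blue, green, red), "fovy" (degrees; the focal length in pixels is half the picture's height over the tangent of half this angle, whatever the lens; pixels are square), "cx", "cy" (the principal point, pixels), "R" (3x3) and "t" (3): a world point X has camera coordinates R X + t; the wrist camera has in their place "mount" (4x4, takes a point from camera to tool coordinates, whose origin is the TCP and whose axes are the tool frame's). Camera axes: x right, y down, z forward; pixel columns grow to the right and rows downward; lengths in m; the calibration is good to about 2 mm. A picture is of the moment at which its call begins: read the wrist's pose just before it. There is no depth.
- r.close_job(): hands the job in, once; it reports no verdict.
The state is a dict: "time": time; "joint_positions": joint angles; "joint_vel": joint speeds; "joint_torque": joint torques, N m; "ee_pos": TCP position; "eef_rot": TCP orientation; "ft_force": force on the tool from outside, world axes, zero at the start; "torque": the same for the moment, N m; "width": finger opening in m.
Only numpy, scipy, OpenCV 4.12 (cv2) and the standard library are available. Lean on these libraries where they do the work, as an engineer would, in place of code of your own. Each camera call takes 0.05 s, during which the arm holds its last target.

TASK

A yellow ball from the hammer toy has been left in one of the two toy pots on the hob. Take that pot by its handle, lift it upright out of its well with the ball inside, and tip the ball into the hammer toy's open trough. Finish still holding the pot up in the air over the trough, clear of the toy and turned well past level with its mouth down; leave the pot with the toy tofu in its well and the other toys where they are.

Things in the scene. Friction and masses are not known exactly. Their poses are not given: they have to be found in the camera images.
- pot_red: aluminium toy pot, straight red handle, in either hob well. Base 88 mm wide, mouth 104, height 60, wall 3, 0.16 kg. Origin: centre of underside; z up through the mouth. Handle leaves the rim along the pot's -x (towards the robot, +-25 deg), rising 25 deg: bar 16 mm wide (along y), 14 thick, middle line from 56 mm out and 47 up to 142 out and 87 up
- pot_red_mouth (a point): centre of the red-handled pot's mouth, 60 mm above its origin along its z; axes as the pot's
- pot_red_grip (a point): point on the middle line of the red handle where it is best held, at (-110, 0, +72) mm in the pot's frame; axes as the pot's
- pot_blue: aluminium toy pot, straight blue handle, in either hob well. Base 88 mm wide, mouth 104, height 60, wall 3, 0.16 kg. Origin: centre of underside; z up through the mouth. Handle leaves the rim along the pot's -x (towards the robot, +-25 deg), rising 25 deg: bar 16 mm wide (along y), 14 thick, middle line from 56 mm out and 47 up to 142 out and 87 up
- pot_blue_mouth (a point): the same for the blue-handled pot: centre of its mouth
- pot_blue_grip (a point): the same for the blue-handled pot: the place to hold the handle, (-110, 0, +72) mm in the pot's frame
- ball_center (a point): centre of the loose yellow wooden ball, 40 mm across, 25 g; it lies in one of the two pots and rolls freely
- tofu: white block of toy tofu, 32 x 32 x 22 mm, 25 g, lying in the other pot. Origin: centre of its underside
- hob: teal toy hob, fixed: 170 (x) x 330 (y) x 45 mm high, two white knobs on the side towards the robot. Origin: centre of its underside. Two round wells 98 mm wide and 15 mm deep at y = -85 and +85 mm, floor 30 mm above the bench; each holds a pot
- ball_toy: wooden hammer-and-ball toy, fixed to the bench, 210 mm wide along its y. Open catch trough towards the robot; behind it (x = +75 to +185 mm) a box 80 mm high with three balls stuck in its top (106 mm high over them) and one empty hole. Origin: under the middle of the trough
- trough (a point): middle of the trough's floor, 8 mm above the bench; axes as the toy's. The trough is open above, 150 mm long inside (x) and 190 mm wide inside (y), with 10 mm walls whose rims are 50 mm above the bench
- mallet: wooden toy mallet lying on the bench, head 75 mm long and 44 mm thick, handle 170 mm along its -x. Origin: on the bench, 15 mm from the head's middle towards the handle
- sorting_cube: purple plastic sorting cube, 120 mm. Origin: centre of its underside
- ring_big: pink silicone stacking ring, 100 mm across, 22 mm high, bottom of a pile of three; origin under its centre
- ring_mid: yellow silicone stacking ring, 84 mm across, 22 mm high, on the pink one; origin under its centre
- ring_small: sky-blue silicone stacking ring, 68 mm across, 22 mm high, on top of the pile; origin under its centre
- lid_red: aluminium pot lid, 108 mm across, 33 mm high with its red knob, lying on the bench; origin under its centre
- lid_blue: aluminium pot lid with a blue knob, same size; origin under its centre
Not all that is in view belongs to the job. What is shaped like the pot_red but purple is not meant. Several things have the shape of the tofu; the one meant has the colours described above.

How it is judged:
By the outcome, as a careful person would: the job done as asked, in the order asked, and still so for the second after the job is handed in, while the arm keeps its last pose, push and grip.
It also fails if it takes over 48 s, if anything falls off the work surface, if the arm or the gripper's body presses on something with over 40 N, if the wrist force passes 120 N, or if a joint passes its speed limit or range.

## Working session

There is one attempt and no reset: what is moved stays moved. The work goes in short steps, Python scripts to look and compute and a tool call to move; the robot and the scene stay as the last step left them, time stands still between calls to the robot, and variables do not carry over. Pictures are saved under pics/ and viewed, and the job is handed in when it is done.

Besides the shell and the picture viewer there is one more tool, called by a JSON object that holds its "op" and its "data", one argument or row to a line. arm_command: Moves the arm, as the interface text tells. Its arguments: {"type":"object","properties":{"targets":{"type":"array","items":{"type":"array","items":{"type":"array","items":{"type":"number"}}}},"hand":{"type":"number"},"grip_force":{"type":"number"}},"required":["targets"]}

```bash
ls; mkdir -p pics; cat > h.py <<'E'
import numpy as np,cv2
from bench import readout,vision,r
def snap(n,f):
    s=readout.read_state(); c=vision.camera(n); cv2.imwrite('pics/'+f,c['pixels'])
    import pickle; pickle.dump((s,c),open('pics/'+f+'.pkl','wb')); return s,c
E
python3 - <<'E'
from h import *
for n in ['side','top','wrist']:
    s,c=snap(n,n+'0.png'); print(n,{k:v for k,v in c.items() if k!='pixels'})
print(s)
E
```

```text
pics
side {'fovy': 55.91553302629812, 'cx': 258.6115995500526, 'cy': 189.24022549569824, 'R': array([[ 0.98271916, -0.18496938,  0.00702707],
       [-0.13651934, -0.74990173, -0.64730971],
       [ 0.12500209,  0.63516432, -0.7621947 ]]), 't': array([-0.54236401,  0.1207343 ,  1.26090309])}
top {'fovy': 45.7237572226061, 'cx': 256.75729339066754, 'cy': 191.74605501170404, 'R': array([[ 0.0259338 , -0.99930341,  0.02683529],
       [-0.99540515, -0.0282892 , -0.09147844],
       [ 0.09217386, -0.02433961, -0.99544541]]), 't': array([-0.02609991,  0.56866289,  1.42001095])}
wrist {'fovy': 64.45192808316386, 'cx': 256.7402773166315, 'cy': 194.41683671303204, 'mount': array([[ 9.99998465e-01,  1.73185230e-03,  2.66616559e-04,
        -6.12729802e-04],
       [ 1.87645424e-04, -2.57122242e-01,  9.66378869e-01,
        -1.62178642e-01],
       [ 1.74217851e-03, -9.66377335e-01, -2.57122172e-01,
         7.05381833e-02],
       [ 0.00000000e+00,  0.00000000e+00,  0.00000000e+00,
         1.00000000e+00]])}
{'time': 0.1, 'joint_positions': array([-1.25762615,  0.33280593, -0.064662  ,  1.46085885,  0.02157897,
        1.34989907, -0.08847944]), 'joint_vel': array([ 0.00024224,  0.00227868, -0.00052018, -0.00308927, -0.00330075,
       -0.00092992,  0.00173953]), 'joint_torque': array([ 1.53388533e-03, -6.24543571e+01,  2.44122301e-02, -3.90710843e+01,
       -6.13303087e-02,  3.66440392e-02,  1.15888338e-04]), 'ee_pos': array([0.20583894, 0.58976334, 0.22183439]), 'eef_rot': array([ 0.57679455,  0.40906348, -0.40977875, -0.57624343]), 'ft_force': array([ 0.65866835, -0.14708103, -0.18711921]), 'torque': array([-0.03452165,  0.05514483, -0.00477043]), 'width': 0.0869638388426522}
```

View pics/side0.png

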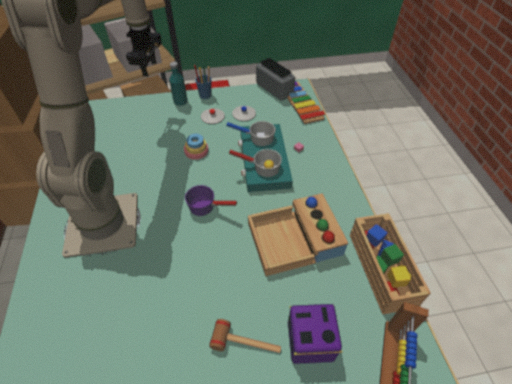

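View pics/top0.png

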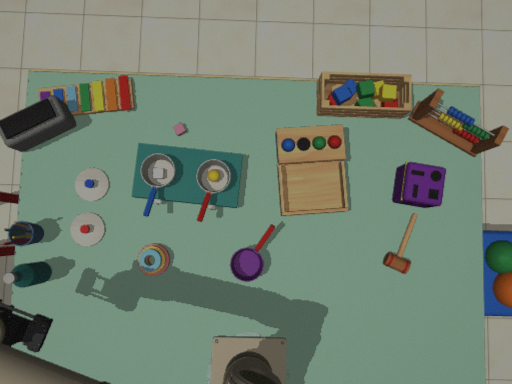

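View pics/wrist0.png

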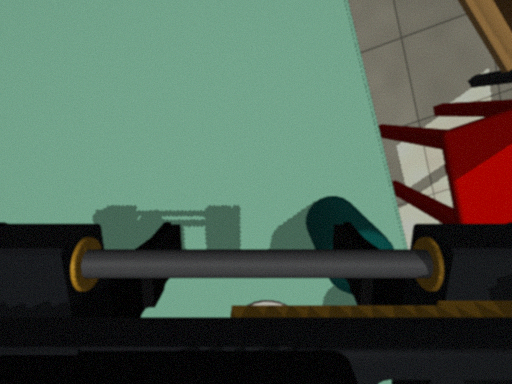

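The yellow ball appears to be in the red-handled pot (top 213,176; side 268,163). The blue pot (158,170) holds the white block, and the purple pot (247,264) is the decoy. I'll confirm this in enlarged crops.

```bash
python3 - <<'E'
import cv2
t=cv2.imread('pics/top0.png');s=cv2.imread('pics/side0.png')
cv2.imwrite('pics/ct.png',cv2.resize(t[135:235,125:255],None,fx=6,fy=6,interpolation=cv2.INTER_CUBIC))
cv2.imwrite('pics/cs.png',cv2.resize(s[110:200,215:305],None,fx=6.5,fy=6.5,interpolation=cv2.INTER_CUBIC))
cv2.imwrite('pics/cb.png',cv2.resize(t[115:225,265:360],None,fx=5,fy=5,interpolation=cv2.INTER_CUBIC))
cv2.imwrite('pics/cbs.png',cv2.resize(s[185:285,240:350],None,fx=5,fy=5,interpolation=cv2.INTER_CUBIC))
E
```

```text
(no output)
```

View pics/ct.png

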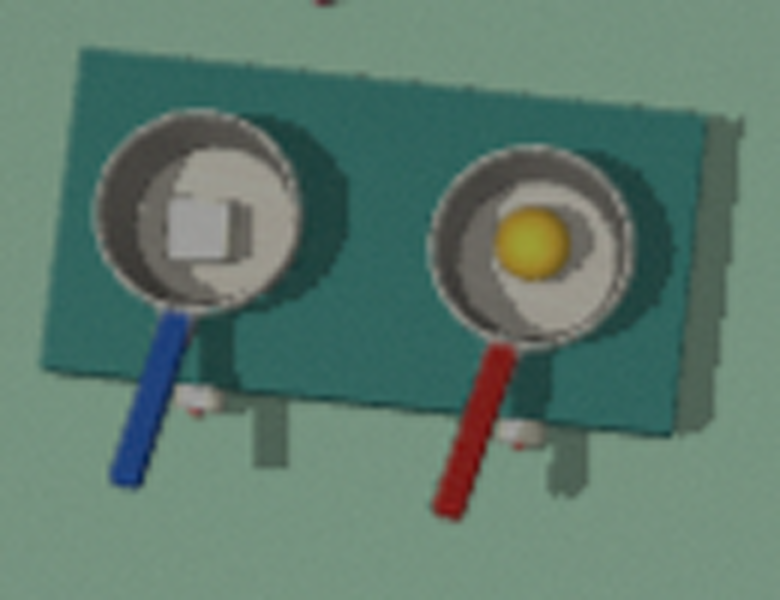

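View pics/cs.png

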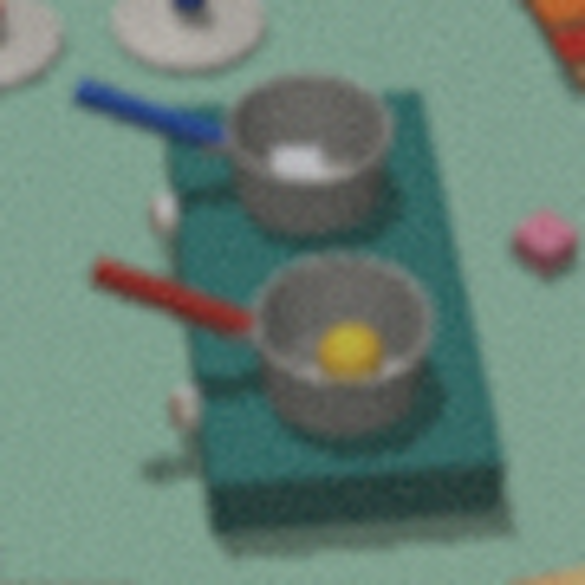

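View pics/cb.png

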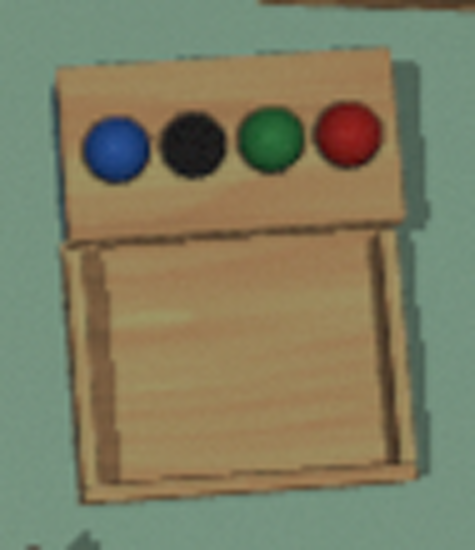

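View pics/cbs.png

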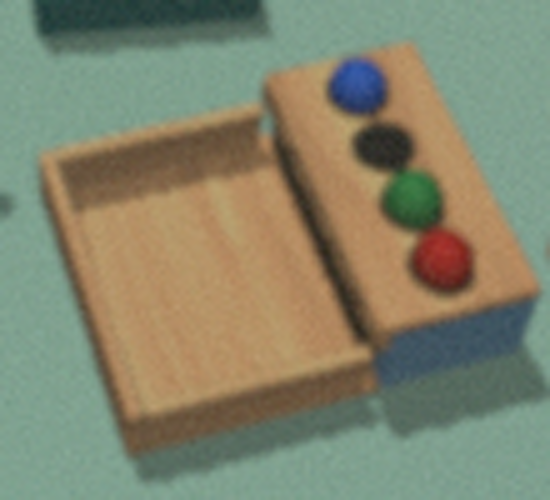

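```bash
cat >> h.py <<'E'
import pickle
def load(f): return pickle.load(open('pics/'+f+'.pkl','rb'))
def K(c):
    f=c['pixels'].shape[0]/2/np.tan(np.radians(c['fovy'])/2); return np.array([[f,0,c['cx']],[0,f,c['cy']],[0,0,1]])
def Rt(s,c):
    if 'R' in c: return np.array(c['R']),np.array(c['t'])
    from scipy.spatial.transform import Rotation as Ro
    T=np.eye(4);T[:3,:3]=Ro.from_quat(s['eef_rot']).as_matrix();T[:3,3]=s['ee_pos']
    M=np.linalg.inv(T@c['mount']); return M[:3,:3],M[:3,3]
def tri(views):
    A=[]
    for (s,c),uv in views:
        R,t=Rt(s,c);P=K(c)@np.c_[R,t]
        A+= [uv[0]*P[2]-P[0],uv[1]*P[2]-P[1]]
    A=np.array(A);A/=np.linalg.norm(A[:,:3],axis=1)[:,None]
    x,res,_,_=np.linalg.lstsq(A[:,:3],-A[:,3],rcond=None); return x,res
def proj(s,c,X):
    R,t=Rt(s,c);p=(K(c)@(R@np.array(X).T+t[:,None])).T;return p[:,:2]/p[:,2:]
def cr(p,o,f): return np.array([o[0]+(p[0]+.5)/f-.5,o[1]+(p[1]+.5)/f-.5])
E
python3 - <<'E'
from h import *
T=load('top0.png');S=load('side0.png')
for n,a,b in [('rim',(531,247),(343,317)),('tip',(449,515),(100,269)),('start',(505,347),(250,322)),('ball',(533,244),(350,350)),('bluerim',(198,210),(312,140)),('bluetip',(126,485),(83,92))]:
    print(n,tri([(T,cr(a,(125,135),6)),(S,cr(b,(215,110),6.5))]))
for n,a,b in [('FL',(83,498),(42,158)),('FR',(417,477),(130,420)),('RL',(65,243),(262,107)),('RR',(400,225),(375,350)),('redball',(349,133),(443,260))]:
    print(n,tri([(T,cr(a,(265,115),5)),(S,cr(b,(240,185),5))]))
E
```

```text
rim (array([0.60796406, 0.12477335, 0.09142391]), array([4.30967696e-08]))
tip (array([0.47234359, 0.15804418, 0.12073534]), array([3.73866758e-06]))
start (array([0.5566869 , 0.13666275, 0.08495426]), array([1.49725816e-06]))
ball (array([0.6131521 , 0.12591558, 0.06241024]), array([6.82706855e-08]))
bluerim (array([0.62371691, 0.29597025, 0.07665529]), array([1.49808081e-07]))
bluetip (array([0.48307268, 0.31658616, 0.11830295]), array([5.00069221e-06]))
FL (array([ 0.49867992, -0.08860533,  0.04190557]), array([7.55692677e-07]))
FR (array([ 0.51750118, -0.29724501,  0.04922659]), array([1.64780551e-07]))
RL (array([ 0.6583054 , -0.07354106,  0.0428175 ]), array([6.67836885e-06]))
RR (array([ 0.67497348, -0.28299043,  0.05938451]), array([2.01514076e-07]))
redball (array([ 0.72653172, -0.24456286,  0.08832063]), array([1.44671262e-07]))
```

Crops confirm it: the red pot holds the yellow ball (top crop 533,244) and the blue pot the white tofu. The pink cube at the right of the side view isn't tofu, and the purple pot isn't meant. The trough corners triangulate to z of about 0.042–0.059. Next I'll work out the approach.

```bash
cat >> h.py <<'E'
from scipy.spatial.transform import Rotation as Ro
def plan(pos,R,N,s=None):
    s=s or readout.read_state()
    R0=Ro.from_quat(s['eef_rot']);D=R0.inv().apply(np.array(pos)-s['ee_pos'])
    w=(R0.inv()*Ro.from_matrix(R)).as_rotvec()
    # each row: shift in current axes then turn
    M=sum(Ro.from_rotvec(w*k/N).as_matrix() for k in range(N))
    d=np.linalg.solve(M,D)
    print('N',N,'row:',np.round(d,5),np.round(np.degrees(w/N),3),'tot turn',np.degrees(np.linalg.norm(w)).round(1))
def toolR(yaw,roll=0,pitch=0,flip=1):
    """pot pose -> tool: tool z=flip*pot x, y=-pot z, x=flip*... """
    P=Ro.from_euler('ZYX',[yaw,pitch,roll],degrees=True).as_matrix()
    z=flip*P[:,0];y=-P[:,2];x=np.cross(y,z);return np.c_[x,y,z]
E
python3 - <<'E'
from h import *
s=readout.read_state()
print(Ro.from_quat(s['eef_rot']).as_matrix().round(3))
for f in(1,-1):plan((.501,.151,.20),toolR(-13.8,0,0,f),30)
E
```

```text
[[ 0.33  -0.    -0.944]
 [ 0.944 -0.001  0.33 ]
 [-0.001 -1.    -0.   ]]
N 30 row: [ 0.01982  0.00073 -0.01814] [3.000e-03 5.819e+00 0.000e+00] tot turn 174.6
N 30 row: [-0.01121  0.00074 -0.01361] [ 0.    -0.181 -0.002] tot turn 5.4
```

{"op": "arm_command", "data": {
  "targets": [
    [[-0.0112,0.0007,-0.0136,0,-0.18,0],[-0.0112,0.0007,-0.0136,0,-0.18,0],[-0.0112,0.0007,-0.0136,0,-0.18,0],[-0.0112,0.0007,-0.0136,0,-0.18,0],[-0.0112,0.0007,-0.0136,0,-0.18,0],[-0.0112,0.0007,-0.0136,0,-0.18,0],[-0.0112,0.0007,-0.0136,0,-0.18,0],[-0.0112,0.0007,-0.0136,0,-0.18,0],[-0.0112,0.0007,-0.0136,0,-0.18,0],[-0.0112,0.0007,-0.0136,0,-0.18,0],[-0.0112,0.0007,-0.0136,0,-0.18,0],[-0.0112,0.0007,-0.0136,0,-0.18,0]]
  ],
  "hand": 1
}}

```text
time: 1.15
ee_pos: [0.3191, 0.4105, 0.2139]
eef_rot: [0.569, 0.42, -0.42, -0.569]
ft_force: [0.6, 0.5, 0.5]
width: 0.087
```

{"op": "arm_command", "data": {
  "targets": [
    [[-0.0112,0.0007,-0.0136,0,-0.18,0],[-0.0112,0.0007,-0.0136,0,-0.18,0],[-0.0112,0.0007,-0.0136,0,-0.18,0],[-0.0112,0.0007,-0.0136,0,-0.18,0],[-0.0112,0.0007,-0.0136,0,-0.18,0],[-0.0112,0.0007,-0.0136,0,-0.18,0],[-0.0112,0.0007,-0.0136,0,-0.18,0],[-0.0112,0.0007,-0.0136,0,-0.18,0],[-0.0112,0.0007,-0.0136,0,-0.18,0],[-0.0112,0.0007,-0.0136,0,-0.18,0]]
  ]
}}

```text
time: 1.98
ee_pos: [0.4183, 0.2649, 0.207]
eef_rot: [-0.562, -0.429, 0.429, 0.562]
ft_force: [0.0, -1.2, 0.0]
width: 0.0869
```

```bash
python3 - <<'E'
from h import *
s,c=snap('wrist','w1.png')
print(s['time'],s['ee_pos'],s['joint_positions'].round(3),Ro.from_quat(s['eef_rot']).as_matrix().round(3))
plan((.501,.151,.19),toolR(-13.8,0,0,-1),8)
E
```

```text
1.9833 [0.41829514 0.26491162 0.20697157] [-0.84   0.05   0.19   1.828 -0.01   1.265  0.657] [[ 0.263 -0.    -0.965]
 [ 0.965 -0.     0.263]
 [-0.    -1.     0.   ]]
N 8 row: [-0.0108   0.00212 -0.01326] [ 0.006 -0.211 -0.008] tot turn 1.7
```

View pics/w1.png

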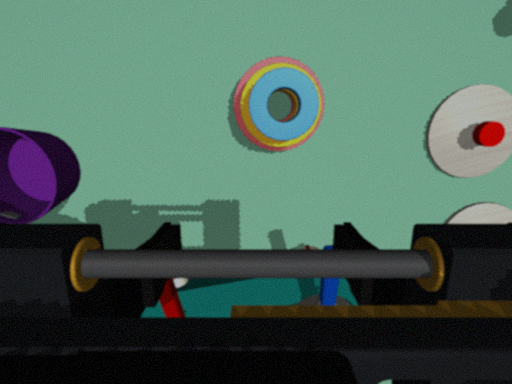

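The wrist view shows the ring pile (280,103), the red handle (172,300) and the blue handle (328,275). I'll continue to above the red handle.

{"op": "arm_command", "data": {
  "targets": [
    [[-0.0108,0.0021,-0.0133,0,-0.21,0],[-0.0108,0.0021,-0.0133,0,-0.21,0],[-0.0108,0.0021,-0.0133,0,-0.21,0],[-0.0108,0.0021,-0.0133,0,-0.21,0],[-0.0108,0.0021,-0.0133,0,-0.21,0],[-0.0108,0.0021,-0.0133,0,-0.21,0],[-0.0108,0.0021,-0.0133,0,-0.21,0],[-0.0108,0.0021,-0.0133,0,-0.21,0],[0,0,0,0,0,0],[0,0,0,0,0,0]]
  ]
}}

```text
time: 2.87
ee_pos: [0.4993, 0.1549, 0.19]
eef_rot: [-0.556, -0.437, 0.437, 0.556]
ft_force: [-0.1, 0.1, -0.5]
width: 0.0873
```

```bash
python3 - <<'E'
from h import *
s,c=snap('wrist','w2.png')
print(s['time'],s['ee_pos'],s['joint_positions'].round(3))
S=snap('side','s2.png');T=snap('top','t2.png')
cv2.imwrite('pics/s2c.png',cv2.resize(S[1]['pixels'][90:210,180:310],None,fx=5,fy=5,interpolation=cv2.INTER_CUBIC))
cv2.imwrite('pics/t2c.png',cv2.resize(T[1]['pixels'][130:250,125:275],None,fx=5,fy=5,interpolation=cv2.INTER_CUBIC))
E
```

```text
2.8667 [0.4993034  0.15486288 0.19003359] [-0.681  0.124  0.318  1.791 -0.041  1.234  0.98 ]
```

View pics/w2.png

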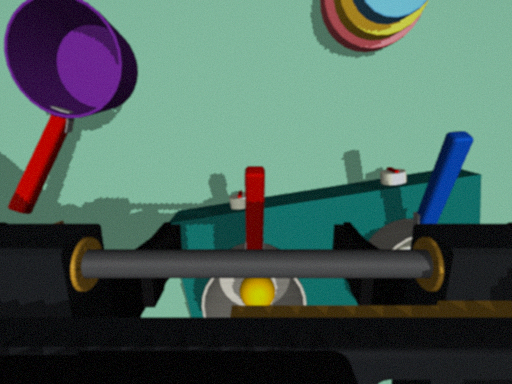

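View pics/s2c.png

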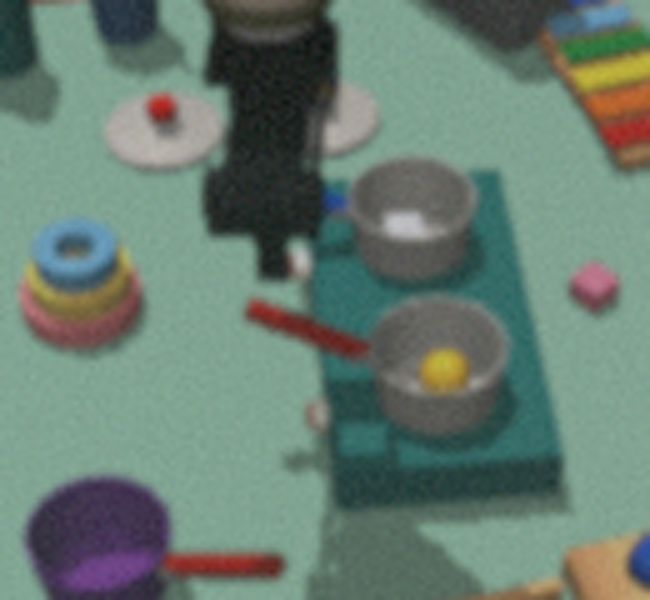

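View pics/t2c.png

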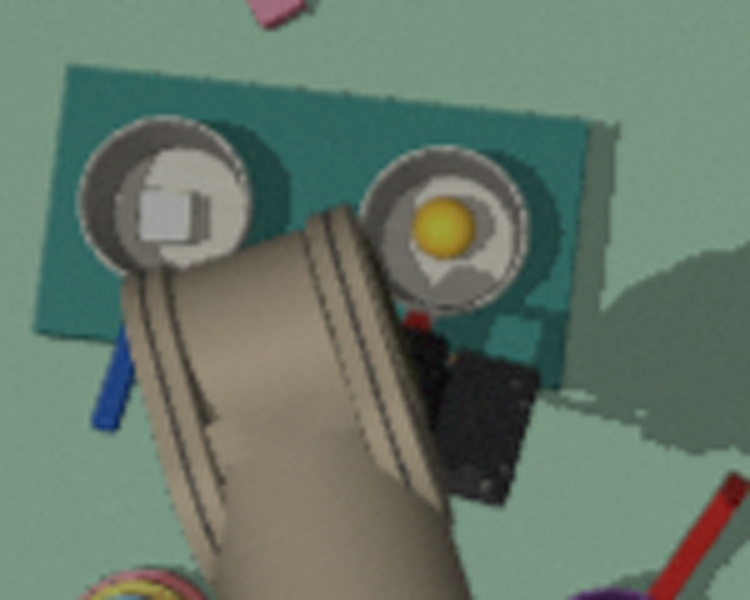

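Wrist view: the red handle is vertical at column 255 (its tip about row 168), so it's centred and aligned. I'll check its height with three views and compute the descent.

```bash
python3 - <<'E'
from h import *
W=load('w2.png');T=load('top0.png');S=load('side0.png')
t=cr((449,516),(125,135),6);u=cr((100,269),(215,110),6.5)
print(tri([(W,(255.5,169)),(T,t)]),tri([(W,(255.5,169)),(S,u)]),tri([(W,(255.5,169)),(S,u),(T,t)]))
for q in [(.501,.151)]:
    print(proj(*W,[[.47,.1588,.117],[.501,.151,.102]]))
plan((.501,.151,.083),toolR(-13.8,0,0,-1),10)
E
```

```text
(array([0.47124261, 0.15941896, 0.11314807]), array([1.22922795e-06])) (array([0.47244733, 0.16030073, 0.11817501]), array([4.45076531e-06])) (array([0.47173799, 0.15933325, 0.1189811 ]), array([8.71079666e-06]))
[[253.47930248 167.9966484 ]
 [253.43470134 201.90579656]]
N 10 row: [-0.00048  0.01073 -0.00035] [-0.002  0.027  0.002] tot turn 0.3
```

{"op": "arm_command", "data": {
  "targets": [
    [[-0.0004,0.0107,-0.0003,0,0,0],[-0.0004,0.0107,-0.0003,0,0,0],[-0.0004,0.0107,-0.0003,0,0,0],[-0.0004,0.0107,-0.0003,0,0,0],[-0.0004,0.0107,-0.0003,0,0,0],[-0.0004,0.0107,-0.0003,0,0,0],[0,0.0107,-0.0003,0,0,0],[0,0.0107,-0.0003,0,0,0],[0,0.0107,-0.0003,0,0,0],[0,0.0107,0,0,0,0],[0,0,0,0,0,0]]
  ]
}}

```text
time: 3.93
ee_pos: [0.5002, 0.152, 0.0809]
eef_rot: [-0.555, -0.436, 0.438, 0.556]
ft_force: [-1.1, -0.4, -0.7]
width: 0.0872
```

```bash
python3 - <<'E'
from h import *
s,c=snap('wrist','w3.png')
print(s['time'],s['ee_pos'],s['ft_force'])
S=snap('side','s3.png')
cv2.imwrite('pics/s3c.png',cv2.resize(S[1]['pixels'][90:210,180:310],None,fx=5,fy=5,interpolation=cv2.INTER_CUBIC))
E
```

```text
3.9333 [0.50017942 0.1520336  0.08094208] [-1.13219433 -0.43696061 -0.68731514]
```

View pics/w3.png

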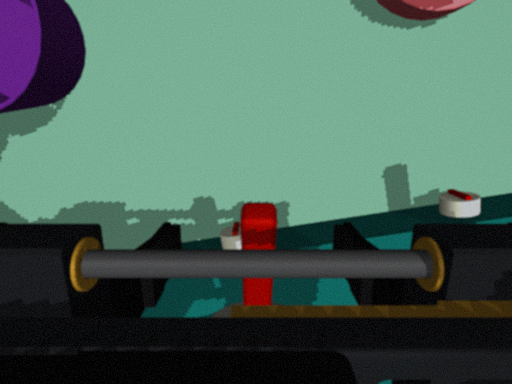

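View pics/s3c.png

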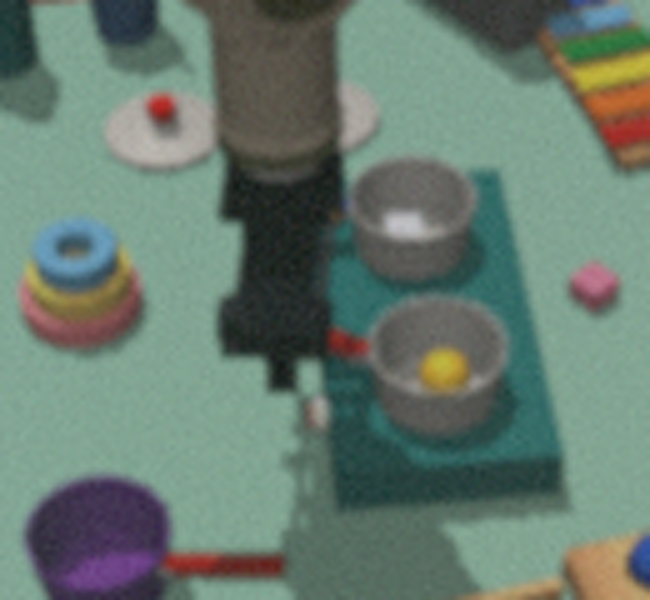

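The handle sits between the fingers (column 258) and no contact force shows. Closing.

{"op": "arm_command", "data": {
  "targets": [
    [[0,0,0,0,0,0],[0,0,0,0,0,0],[0,0,0,0,0,0],[0,0,0,0,0,0],[0,0,0,0,0,0],[0,0,0,0,0,0],[0,0,0,0,0,0],[0,0,0,0,0,0]]
  ],
  "hand": 0,
  "grip_force": 50
}}

```text
time: 4.7
ee_pos: [0.5014, 0.1525, 0.0834]
eef_rot: [-0.556, -0.437, 0.437, 0.556]
ft_force: [0.3, -0.7, -0.9]
width: 0.0416
```

{"op": "arm_command", "data": {
  "targets": [
    [[0,0,0,0,0,0],[0,0,0,0,0,0],[0,-0.002,0,0,0,0],[0,-0.003,0,0,0,0],[0,-0.004,0,0,0,0],[0,-0.005,0,0,0,0],[0,-0.006,0,0,0,0],[0,-0.006,0,0,0,0],[0,-0.005,0,0,0,0],[0,-0.003,0,0,0,0],[0,-0.002,0,0,0,0],[0,0,0,0,0,0]]
  ]
}}

```text
time: 5.7
ee_pos: [0.5015, 0.1526, 0.1198]
eef_rot: [-0.556, -0.438, 0.437, 0.556]
ft_force: [-0.0, 0.4, -1.8]
width: 0.0153
```

```bash
python3 - <<'E'
from h import *
s,c=snap('wrist','w4.png')
print(s['time'],s['ee_pos'],s['ft_force'],s['torque'],s['width'])
S=snap('side','s4.png')
cv2.imwrite('pics/s4c.png',cv2.resize(S[1]['pixels'][90:210,180:310],None,fx=5,fy=5,interpolation=cv2.INTER_CUBIC))
E
```

```text
5.7 [0.50153595 0.15257298 0.11978961] [-0.01428189  0.43009001 -1.77728321] [0.07761971 0.21915465 0.00669311] 0.015295122661702274
```

View pics/s4c.png

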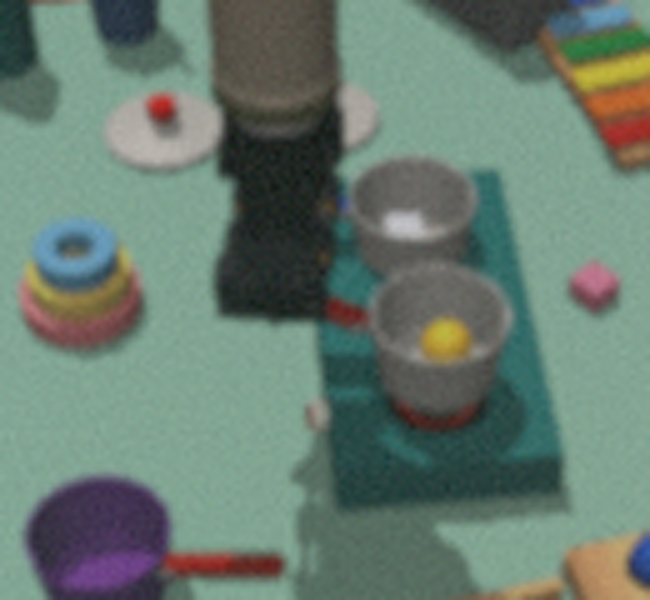

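View pics/w4.png

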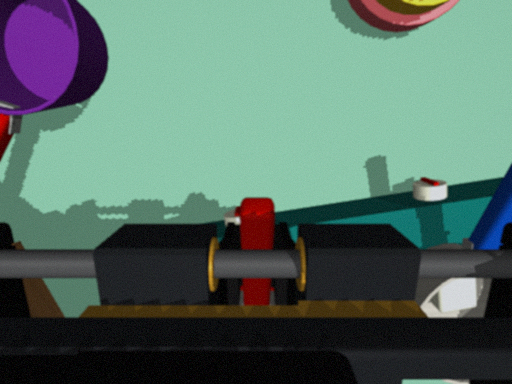

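The pot is lifted level with the ball inside (crop 447,338), width 15.3 mm, load about 1.8 N. I'll raise it further, then carry it.

{"op": "arm_command", "data": {
  "targets": [
    [[0,-0.004,0,0,0,0],[0,-0.008,0,0,0,0],[0,-0.012,0,0,0,0],[0,-0.014,0,0,0,0],[0,-0.014,0,0,0,0],[0,-0.014,0,0,0,0],[0,-0.014,0,0,0,0],[0,-0.014,0,0,0,0],[0,-0.014,0,0,0,0],[0,-0.012,0,0,0,0],[0,-0.008,0,0,0,0],[0,-0.004,0,0,0,0]]
  ],
  "grip_force": 60
}}

```text
time: 6.8
ee_pos: [0.5018, 0.1526, 0.2528]
eef_rot: [0.556, 0.438, -0.437, -0.556]
ft_force: [0.3, -0.5, -2.3]
width: 0.0155
```

```bash
python3 - <<'E'
from h import *
s=readout.read_state()
print(s['time'],s['ee_pos'],s['ft_force'],s['torque'],s['width'],s['joint_positions'].round(3))
plan((.475,-.19,.26),toolR(5,0,0,-1),30)
E
```

```text
6.8 [0.50176584 0.15257236 0.25275747] [ 0.32179388 -0.49244225 -2.32057102] [0.04215213 0.19306262 0.03279859] 0.01545357070816967 [-0.684  0.086  0.323  1.698 -0.028  1.361  0.977]
N 30 row: [-1.15e-02 -2.50e-04 -3.00e-05] [ 0.003 -0.62   0.002] tot turn 18.6
```

{"op": "arm_command", "data": {
  "targets": [
    [[-0.003,0,0,0,-0.2,0],[-0.006,0,0,0,-0.3,0],[-0.009,0,0,0,-0.5,0],[-0.0115,-0.0003,0,0,-0.62,0],[-0.0115,-0.0003,0,0,-0.62,0],[-0.0115,-0.0003,0,0,-0.62,0],[-0.0115,-0.0003,0,0,-0.62,0],[-0.0115,-0.0003,0,0,-0.62,0],[-0.0115,-0.0003,0,0,-0.62,0],[-0.0115,-0.0003,0,0,-0.62,0],[-0.0115,-0.0003,0,0,-0.62,0],[-0.0115,-0.0003,0,0,-0.62,0]]
  ]
}}

```text
time: 7.8
ee_pos: [0.4782, 0.0315, 0.2534]
eef_rot: [-0.529, -0.468, 0.469, 0.53]
ft_force: [-0.4, 0.1, -1.7]
width: 0.0156
```

{"op": "arm_command", "data": {
  "targets": [
    [[-0.0115,-0.0003,0,0,-0.62,0],[-0.0115,-0.0003,0,0,-0.62,0],[-0.0115,-0.0003,0,0,-0.62,0],[-0.0115,-0.0003,0,0,-0.62,0],[-0.0115,-0.0003,0,0,-0.62,0],[-0.0115,-0.0003,0,0,-0.62,0],[-0.0115,-0.0003,0,0,-0.62,0],[-0.0115,-0.0003,0,0,-0.62,0],[-0.0115,-0.0003,0,0,-0.62,0],[-0.0115,-0.0003,0,0,-0.62,0],[-0.0115,-0.0003,0,0,-0.62,0],[-0.0115,-0.0003,0,0,-0.62,0]]
  ]
}}

```text
time: 8.8
ee_pos: [0.4694, -0.106, 0.2569]
eef_rot: [-0.498, -0.502, 0.502, 0.498]
ft_force: [0.4, 1.4, -2.6]
width: 0.016
```

```bash
python3 - <<'E'
from h import *
s=readout.read_state()
print(s['time'],s['ee_pos'],s['ft_force'],s['torque'],s['width'],s['joint_positions'].round(3))
plan((.475,-.19,.26),toolR(5,0,0,-1),8)
S=snap('side','s5.png')
E
```

```text
8.8 [ 0.46935204 -0.10598439  0.25692828] [ 0.39220797  1.41044998 -2.6237639 ] [0.01414243 0.19835684 0.00142763] 0.015958991990398658 [-0.446 -0.034  0.567  1.799  0.019  1.372  1.695]
N 8 row: [-0.01053 -0.00038 -0.00026] [-0.009 -0.571  0.001] tot turn 4.6
```

View pics/s5.png

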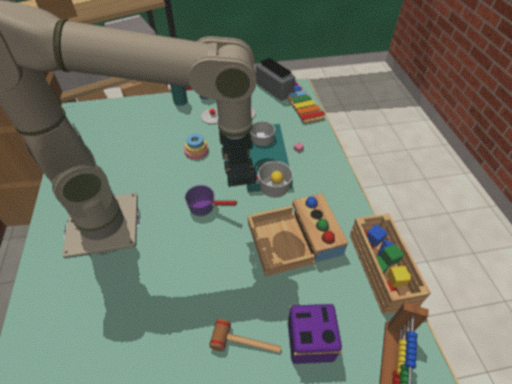

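{"op": "arm_command", "data": {
  "targets": [
    [[-0.0105,-0.0003,0,0,-0.57,0],[-0.0105,-0.0003,0,0,-0.57,0],[-0.0105,-0.0003,0,0,-0.57,0],[-0.0105,-0.0003,0,0,-0.57,0],[-0.0105,-0.0003,0,0,-0.57,0],[-0.009,-0.0003,0,0,-0.5,0],[-0.008,-0.0003,0,0,-0.4,0],[-0.006,-0.0003,0,0,-0.3,0],[-0.004,0,0,0,-0.2,0],[0,0,0,0,0,0],[0,0,0,0,0,0]]
  ]
}}

```text
time: 9.77
ee_pos: [0.4734, -0.1838, 0.2598]
eef_rot: [-0.479, -0.52, 0.52, 0.479]
ft_force: [1.0, 0.3, -1.6]
width: 0.0152
```

```bash
cat >> h.py <<'E'
def gp(grip,yaw,roll,N,pitch=0):
    R=toolR(yaw,roll,pitch,-1); plan(np.array(grip)+.019*R[:,1],R,N)
def st():
    s=readout.read_state(); R=Ro.from_quat(s['eef_rot']).as_matrix()
    g=s['ee_pos']-.019*R[:,1]; P=np.c_[-R[:,2],R[:,0],-R[:,1]]
    print(round(s['time'],2),'grip',g.round(4),'F',s['ft_force'].round(1),'w',s['width'].round(4),'q',s['joint_positions'].round(3))
    print('potZ',P[:,2].round(3),'tilt',np.degrees(np.arccos(P[2,2])).round(1),'mouth',(g+P@[.11,0,-.012]).round(3),'wrist .35 back',(s['ee_pos']-.35*R[:,1]).round(3))
E
python3 - <<'E'
from h import *
st()
for r_ in(-30,-90,): gp((.475,-.19,.25),5,r_,12)
E
```

```text
Traceback (most recent call last):
  File "h.py", line 43, in st
    print(round(s['time'],2),'grip',g.round(4),'F',s['ft_force'].round(1),'w',s['width'].round(4),'q',s['joint_positions'].round(3))
                                                                              ^^^^^^^^^^^^^^^^
AttributeError: 'float' object has no attribute 'round'
```

```bash
sed -i "s/s\['width'\].round(4)/round(s['width'],4)/" h.py
python3 - <<'E'
from h import *
st()
for r_ in(-30,-36,-90,): gp((.475,-.19,.25),5,r_,12)
E
```

```text
9.77 grip [ 0.4734 -0.1838  0.2788] F [ 1.   0.3 -1.6] w 0.0152 q [-0.358  0.036  0.663  1.738 -0.023  1.375  1.962]
potZ [ 0. -0.  1.] tilt 0.0 mouth [ 0.583 -0.175  0.267] wrist .35 back [ 0.474 -0.184  0.61 ]
N 12 row: [-7.70e-04  2.46e-03 -9.00e-05] [-0.01  -0.028  2.501] tot turn 30.0
N 12 row: [-8.10e-04  2.46e-03 -9.00e-05] [-0.011 -0.027  3.001] tot turn 36.0
N 12 row: [-1.16e-03  2.22e-03 -9.00e-05] [-0.024 -0.021  7.501] tot turn 90.0
```

{"op": "arm_command", "data": {
  "targets": [
    [[-0.0003,0,0,0,0,1],[-0.0004,0.0005,0,0,0,2],[-0.0008,0.001,0,0,0,2.5],[-0.0008,0.001,0,0,0,2.5],[-0.0008,0.001,0,0,0,2.5],[-0.0008,0.001,0,0,0,2.5],[-0.0008,0.001,0,0,0,2.5],[-0.0008,0.001,0,0,0,2.5],[-0.0008,0.001,0,0,0,2.5],[-0.0008,0.001,0,0,0,2.5],[-0.0008,0.001,0,0,0,2.5],[-0.0008,0.001,0,0,0,2.5]]
  ]
}}

```text
time: 10.77
ee_pos: [0.4749, -0.1939, 0.2521]
eef_rot: [-0.591, -0.389, 0.621, 0.338]
ft_force: [-0.1, 1.5, -2.3]
width: 0.0153
```

```bash

python3 - <<'E'
from h import *
st()
for r_ in(-54,-60): gp((.475,-.19,.26),5,r_,12)
S=snap('side','s6.png')
E
```

```text
10.77 grip [ 0.4741 -0.185   0.2688] F [-0.1  1.5 -2.3] w 0.0153 q [-0.508 -0.049  0.462  1.912  0.535  1.294  1.453]
potZ [-0.041  0.47   0.882] tilt 28.1 mouth [ 0.584 -0.182  0.258] wrist .35 back [ 0.461 -0.03   0.561]
N 12 row: [-5.6e-04  8.3e-04 -4.0e-05] [-0.007 -0.021  2.156] tot turn 25.9
N 12 row: [-6.9e-04  8.2e-04 -4.0e-05] [-0.008 -0.02   2.656] tot turn 31.9
```

View pics/s6.png

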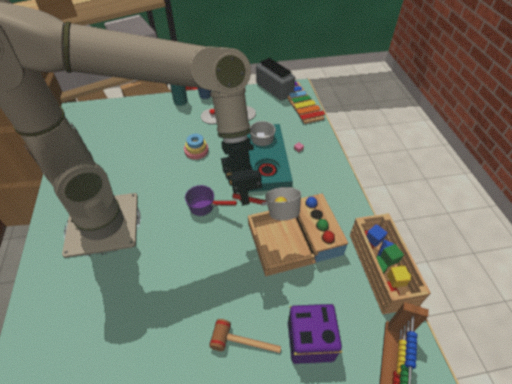

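j5 swings the way I hoped and the ball is still inside (side 283,201). Continuing to tip.

{"op": "arm_command", "data": {
  "targets": [
    [[-0.0006,0.0008,0,0,0,2.6],[-0.0006,0.0008,0,0,0,2.6],[-0.0006,0.0008,0,0,0,2.6],[-0.0006,0.0008,0,0,0,2.6],[-0.0006,0.0008,0,0,0,2.6],[-0.0006,0.0008,0,0,0,2.6],[-0.0006,0.0008,0,0,0,2.6],[-0.0006,0.0008,0,0,0,2.6],[-0.0006,0.0008,0,0,0,2.6],[-0.0006,0.0008,0,0,0,2.6],[-0.0006,0.0008,0,0,0,2.4],[-0.0003,0.0004,0,0,0,1]]
  ]
}}

```text
time: 11.82
ee_pos: [0.4756, -0.2048, 0.2489]
eef_rot: [-0.67, -0.226, 0.687, 0.17]
ft_force: [-0.5, 0.2, -2.1]
width: 0.0155
```

```bash

python3 - <<'E'
from h import *
st()
for r_ in(-75,): gp((.475,-.19,.235),5,r_,10)
S=snap('side','s7.png')
E
```

```text
11.82 grip [ 0.4743 -0.1888  0.2592] F [-0.5  0.2 -2.1] w 0.0155 q [-0.618  0.096  0.337  2.058  0.962  1.402  0.991]
potZ [-0.07   0.84   0.538] tilt 57.5 mouth [ 0.585 -0.19   0.253] wrist .35 back [0.451 0.089 0.437]
N 10 row: [ 1.57e-03  1.11e-03 -7.00e-05] [-0.02  -0.005  1.755] tot turn 17.5
```

View pics/s7.png

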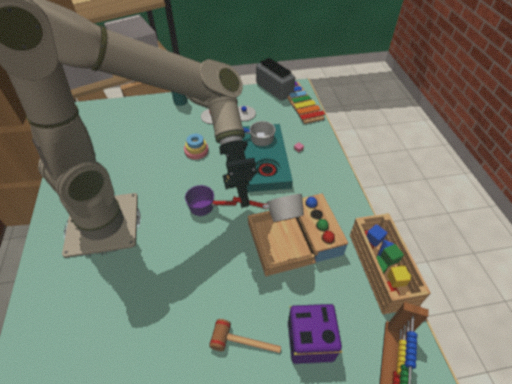

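```bash

python3 - <<'E'
from h import *
gp((.475,-.19,.22),5,-78,12)
E
```

```text
N 12 row: [ 2.40e-03  1.36e-03 -7.00e-05] [-1.900e-02 -1.000e-03  1.711e+00] tot turn 20.5
```

{"op": "arm_command", "data": {
  "targets": [
    [[0.0024,0.0014,0,0,0,1.7],[0.0024,0.0014,0,0,0,1.7],[0.0024,0.0014,0,0,0,1.7],[0.0024,0.0014,0,0,0,1.7],[0.0024,0.0014,0,0,0,1.7],[0.0024,0.0014,0,0,0,1.7],[0.0024,0.0014,0,0,0,1.7],[0.0024,0.0014,0,0,0,1.7],[0.0024,0.0014,0,0,0,1.7],[0.0024,0.0014,0,0,0,1.7],[0.0024,0.0014,0,0,0,1.7],[0.0024,0.0014,0,0,0,1.7]]
  ]
}}

```text
time: 12.87
ee_pos: [0.4762, -0.2096, 0.2165]
eef_rot: [-0.7, -0.104, 0.705, 0.047]
ft_force: [0.9, 0.6, -1.6]
width: 0.0153
```

```bash

python3 - <<'E'
from h import *
st()
for r_ in(-96,): gp((.475,-.195,.20),5,r_,24)
S=snap('side','s8.png')
S=snap('top','t8.png')
E
```

```text
12.87 grip [ 0.4746 -0.1911  0.2206] F [ 0.9  0.6 -1.6] w 0.0153 q [-0.68   0.384  0.326  2.121  1.134  1.487  0.658]
potZ [-0.08   0.974  0.213] tilt 77.7 mouth [ 0.585 -0.194  0.218] wrist .35 back [0.448 0.131 0.291]
N 24 row: [ 6.0e-04  2.1e-04 -1.0e-05] [-0.013 -0.003  0.761] tot turn 18.3
```

View pics/s8.png

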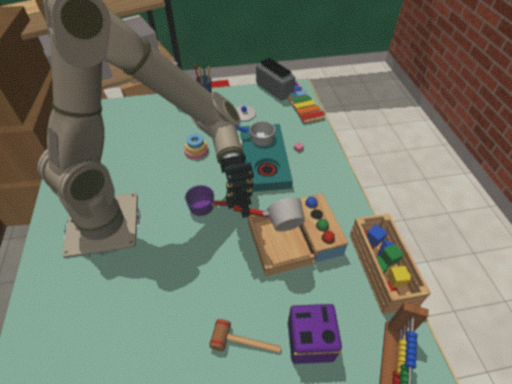

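View pics/t8.png

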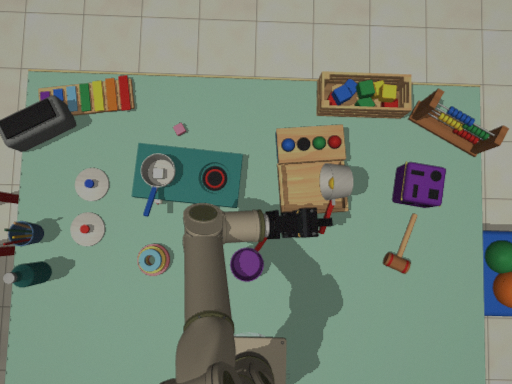

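The ball sits at the mouth (top 331,183), over the trough. Now a slow tip past level.

{"op": "arm_command", "data": {
  "targets": [
    [[0.0006,0.0004,0,0,0,0.76],[0.0006,0.0004,0,0,0,0.76],[0.0006,0.0004,0,0,0,0.76],[0.0006,0.0004,0,0,0,0.76],[0.0006,0.0004,0,0,0,0.76],[0.0006,0.0004,0,0,0,0.76],[0.0006,0.0004,0,0,0,0.76],[0.0006,0.0004,0,0,0,0.76],[0.0006,0.0004,0,0,0,0.76],[0.0006,0.0004,0,0,0,0.76],[0.0006,0.0004,0,0,0,0.76],[0.0006,0.0004,0,0,0,0.76]]
  ]
}}

```text
time: 13.97
ee_pos: [0.4761, -0.2136, 0.2088]
eef_rot: [-0.706, -0.047, 0.707, -0.01]
ft_force: [0.7, 0.2, -1.3]
width: 0.0154
```

{"op": "arm_command", "data": {
  "targets": [
    [[0.0006,0.0002,0,0,0,0.76],[0.0006,0.0002,0,0,0,0.76],[0.0006,0.0002,0,0,0,0.76],[0.0006,0.0002,0,0,0,0.76],[0.0006,0.0002,0,0,0,0.76],[0.0006,0.0002,0,0,0,0.76],[0.0006,0.0002,0,0,0,0.76],[0.0006,0.0002,0,0,0,0.76],[0.0006,0.0002,0,0,0,0.76],[0.0006,0.0002,0,0,0,0.76],[0.0006,0.0002,0,0,0,0.76],[0.0006,0.0002,0,0,0,0.76]]
  ]
}}

```text
time: 14.97
ee_pos: [0.4762, -0.2162, 0.2017]
eef_rot: [0.707, -0.009, -0.704, 0.066]
ft_force: [0.4, 0.1, -2.8]
width: 0.0155
```

```bash

python3 - <<'E'
from h import *
st()
for r_ in(-110,): gp((.475,-.195,.24),5,r_,12)
S=snap('side','s9.png')
S=snap('top','t9.png')
E
```

```text
14.97 grip [ 0.4747 -0.1973  0.1996] F [ 0.4  0.1 -2.8] w 0.0155 q [-0.706  0.693  0.352  2.103  1.209  1.601  0.429]
potZ [-0.081  0.991 -0.106] tilt 96.1 mouth [ 0.585 -0.2    0.201] wrist .35 back [0.448 0.131 0.164]
N 12 row: [-3.72e-03  5.40e-04 -5.00e-05] [-0.026  0.006  1.158] tot turn 13.9
```

View pics/s9.png

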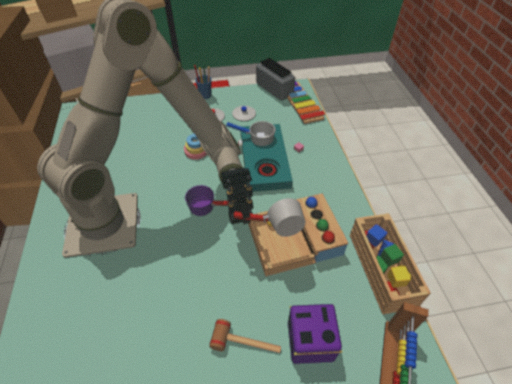

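View pics/t9.png

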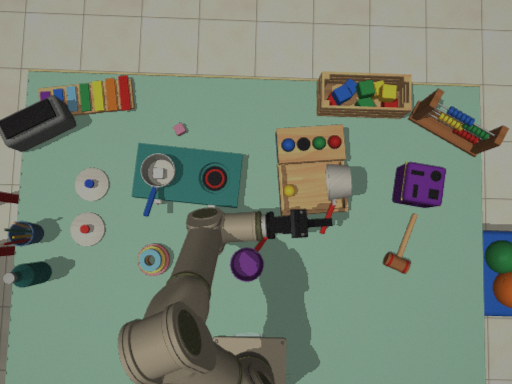

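The ball is out and lies in the trough (top 289,190). I'll raise the pot, then turn it further.

```bash

python3 - <<'E'
from h import *
gp((.475,-.195,.34),5,-100,12)
gp((.475,-.195,.42),5,-130,24)
E
```

```text
N 12 row: [-1.174e-02  1.420e-03 -5.000e-05] [-0.026  0.008  0.324] tot turn 3.9
N 24 row: [-9.13e-03  3.45e-03 -3.00e-05] [-0.012  0.007  1.412] tot turn 33.9
```

{"op": "arm_command", "data": {
  "targets": [
    [[-0.006,0.001,0,0,0,0.3],[-0.012,0.0014,0,0,0,0.3],[-0.012,0.0014,0,0,0,0.3],[-0.012,0.0014,0,0,0,0.3],[-0.012,0.0014,0,0,0,0.3],[-0.012,0.0014,0,0,0,0.3],[-0.012,0.0014,0,0,0,0.3],[-0.012,0.0014,0,0,0,0.3],[-0.012,0.0014,0,0,0,0.3],[-0.012,0.0014,0,0,0,0.3],[-0.012,0.0014,0,0,0,0.3],[-0.012,0.0014,0,0,0,0.3]]
  ]
}}

```text
time: 16.07
ee_pos: [0.4759, -0.2138, 0.3419]
eef_rot: [0.706, -0.031, -0.702, 0.088]
ft_force: [0.1, -0.0, -1.8]
width: 0.0154
```

```bash

python3 - <<'E'
from h import *
st()
gp((.475,-.20,.38),5,-120,12)
E
```

```text
16.07 grip [ 0.4744 -0.1951  0.3387] F [ 0.1 -0.  -1.8] w 0.0154 q [-0.772  0.416  0.433  2.129  1.341  1.743  0.661]
potZ [-0.08   0.983 -0.168] tilt 99.7 mouth [ 0.585 -0.198  0.341] wrist .35 back [0.448 0.13  0.283]
N 12 row: [-3.70e-03  1.51e-03 -3.00e-05] [-0.027  0.01   1.694] tot turn 20.3
```

{"op": "arm_command", "data": {
  "targets": [
    [[-0.0037,0.0015,0,0,0,1.7],[-0.0037,0.0015,0,0,0,1.7],[-0.0037,0.0015,0,0,0,1.7],[-0.0037,0.0015,0,0,0,1.7],[-0.0037,0.0015,0,0,0,1.7],[-0.0037,0.0015,0,0,0,1.7],[-0.0037,0.0015,0,0,0,1.7],[-0.0037,0.0015,0,0,0,1.7],[-0.0037,0.0015,0,0,0,1.7],[-0.0037,0.0015,0,0,0,1.7],[-0.0037,0.0015,0,0,0,1.7],[-0.0037,0.0015,0,0,0,1.7]]
  ]
}}

```text
time: 17.07
ee_pos: [0.4762, -0.2163, 0.3887]
eef_rot: [0.69, -0.156, -0.675, 0.212]
ft_force: [-0.7, -0.9, -0.9]
width: 0.0153
```

```bash

python3 - <<'E'
from h import *
st()
gp((.475,-.20,.41),5,-135,12)
gp((.475,-.20,.41),15,-135,12)
S=snap('side','s10.png')
E
```

```text
17.07 grip [ 0.4749 -0.1999  0.3791] F [-0.7 -0.9 -0.9] w 0.0153 q [-0.753  0.605  0.516  2.145  1.495  1.886  0.537]
potZ [-0.07   0.861 -0.503] tilt 120.2 mouth [ 0.585 -0.201  0.385] wrist .35 back [0.452 0.085 0.213]
N 12 row: [-2.47e-03  1.56e-03 -1.00e-05] [-0.022  0.016  1.233] tot turn 14.8
N 12 row: [-0.00247  0.00155 -0.00025] [-0.684  0.526  1.229] tot turn 18.0
```

View pics/s10.png

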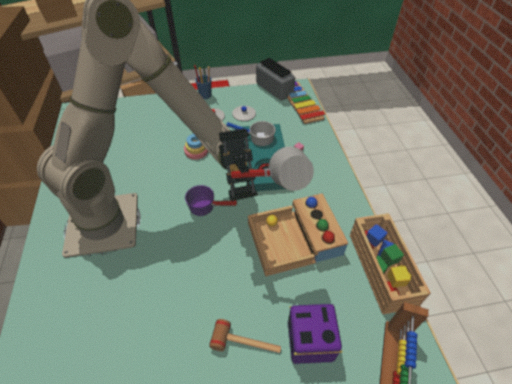

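Ball is in the trough (side 271,219) and the pot is at 120°. A little more turn, then centre it over the trough.

```bash

python3 - <<'E'
from h import *
gp((.478,-.175,.41),12,-135,12)
E
```

```text
N 12 row: [-3.69e-03 -8.00e-05 -7.40e-04] [-0.485  0.378  1.22 ] tot turn 16.4
```

{"op": "arm_command", "data": {
  "targets": [
    [[-0.0037,-0.0001,-0.0007,-0.5,0.4,1.2],[-0.0037,-0.0001,-0.0007,-0.5,0.4,1.2],[-0.0037,-0.0001,-0.0007,-0.5,0.4,1.2],[-0.0037,-0.0001,-0.0007,-0.5,0.4,1.2],[-0.0037,-0.0001,-0.0007,-0.5,0.4,1.2],[-0.0037,-0.0001,-0.0007,-0.5,0.4,1.2],[-0.0037,-0.0001,-0.0007,-0.5,0.4,1.2],[-0.0037,-0.0001,-0.0007,-0.5,0.4,1.2],[-0.0037,-0.0001,-0.0007,-0.5,0.4,1.2],[-0.0037,-0.0001,-0.0007,-0.5,0.4,1.2],[-0.0037,-0.0001,-0.0007,-0.5,0.4,1.2],[-0.0037,-0.0001,-0.0007,-0.5,0.4,1.2]]
  ]
}}

```text
time: 18.12
ee_pos: [0.4804, -0.1878, 0.4234]
eef_rot: [0.68, -0.196, -0.62, 0.337]
ft_force: [0.3, -0.0, -3.0]
width: 0.0155
```

{"op": "arm_command", "data": {
  "targets": [
    [[0,0,0,0,0,0],[0,0,0,0,0,0],[0,0,0,0,0,0],[0,0,0,0,0,0]]
  ]
}}

```text
time: 18.45
ee_pos: [0.4805, -0.1881, 0.4231]
eef_rot: [0.681, -0.196, -0.621, 0.336]
ft_force: [0.3, -0.2, -2.2]
width: 0.0155
```

```bash

python3 - <<'E'
from h import *
st()
S=snap('side','s11.png')
S=snap('top','t11.png')
E
```

```text
18.45 grip [ 0.4776 -0.1748  0.4098] F [ 0.3 -0.2 -2.2] w 0.0155 q [-0.785  0.7    0.591  2.204  1.638  1.982  0.391]
potZ [-0.15   0.698 -0.7  ] tilt 134.4 mouth [ 0.587 -0.16   0.419] wrist .35 back [0.428 0.056 0.178]
```

View pics/s11.png

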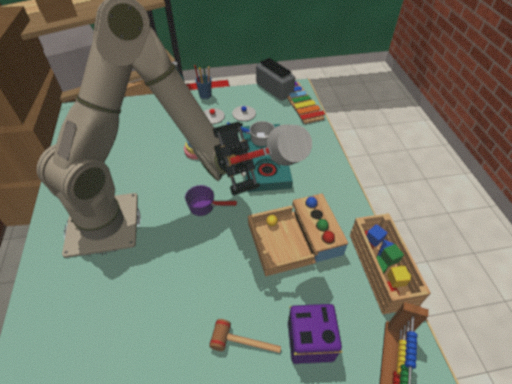

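View pics/t11.png

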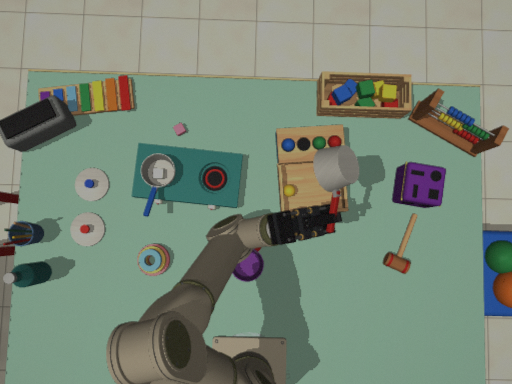

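```bash
python3 -c "
from h import *
print(r.close_job())"
```

```text
the job is handed in; nothing more can be done
None
```

I took the red-handled pot, which held the yellow ball, by its handle and lifted it level out of its well. I carried it over the trough, tipped the ball in, and handed the job in at about 18.5 s of the 48 s.

- **Ball:** it lies still in the hammer toy's trough, seen in both the top view (289,190) and the side view (271,219).
- **Pot:** it is held about 134° from upright, mouth down, with its mouth centre at (0.587, −0.16, 0.42) m, over the trough and well clear of the toy. The grip is steady at 15.5 mm finger opening, the force readings stayed within about 3 N, and every joint is inside its range.
- **Other things:** the blue pot with the white tofu is still in its well, and I saw no change in the other toys.

No check failed. The only disagreement was small: the trough corner heights measured 42–59 mm against the stated 50 mm.

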